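# Close the topping dishes

### The arm

A 6-joint arm with a two-finger parallel gripper is mounted at the origin on the work surface. World frame = base frame: x ahead of the robot, y to its left, z up, the work surface at z = 0. Lengths are in mm, angles in rad, forces in N, time in s.
With the tool pointing down it reaches from about 300 to 775 mm from the base axis. Payload 14.6 kg.
Tool frame: the origin (TCP) lies at the very end of the fingers, on their centre line; the grasp point (between the pads) lies 19 mm behind it; z points along the fingers, y is the line along which they close (so a half turn about z gives the same grasp; the last joint's range is limited). The gripper opens to 94 mm and grips with 3 to 60 N. Pads are 16 mm wide; open, the fingers measure 119 mm over their backs; the gripper's body (75 mm by 177 mm) begins 78 mm behind the grasp point.
Start: joints at [-1.213, 0.3, 1.521, -0, 1.321, -0.067], TCP at [226.668, -501.11, 205.446] pointing down, gripper open.
Joint ranges: [-3.03, 3.03], [-0.79, 2.21], [0.23, 2.52], [-1.04, 4.18], [0, 3.07], [-2.55, 2.55]. Speed limits (rad/s): [2.22, 2.22, 2.57, 3.14, 3.14, 3.14].

### API

Orientations are given as [roll, pitch, yaw] about the fixed x, y, z axes, in that order (R = Rz(yaw) Ry(pitch) Rx(roll)).
In Python, from cell import manip, camera, get_calibration gives the robot as it stands.
- The arm moves only by the tool arm_command, never from a script. Its argument "targets" is a list of rows, each an object of numbers: "hand": the opening, from -1 (shut) to 1 (fully open), so that 0 is half open; "x", "y", "z": the shift along the tool's x, y, z in m; "yaw": the turn about the tool's z in rad. In form: [{"hand": .., "x": .., "y": .., "z": .., "yaw": ..}, ...]. A call has 1 to 10 rows; each row shifts and turns the commanded pose from where the row before left it, along the tool's axes as they then stand; what a row does not reach is not made up. A row lasts 1/10 s, in which the tool goes at most 50 mm and 8.59 degrees, less where a joint would pass 70% of its speed; a pose out of reach is approached as far as the arm can. A call is refused whole if a number of a shift passes 0.05 or a number of a turn 0.15, either way. A call with a gripper value outside its range is refused whole. The fingers move at their own pace and stop on an object; "newtons" is the grip in N (left out, the last holds). Time passes only in rows, so rows that do not move let the fingers close. It gives the time, the measured TCP pose, the force, the opening and the grip force at its end, in the units of the state.
- manip.read_state(): the state, without advancing time (a new reading comes with each control period).
- camera(name): name is "scene" or "top" or "wrist"; returns the picture (384x512x3 uint8, red, green, blue); there is no depth.
- get_calibration(name): a dict with "K" (3x3 intrinsics, pixels), "cam_to_world" (4x4, takes a point from camera to world coordinates). Camera axes: x right, y up, looking along -z (the intrinsics and any distortion apply to the point x, -y, -z); pixel columns grow to the right and rows downward; lengths in mm; the calibration is good to about 2 mm. A picture is of the moment at which its call begins: read the wrist's pose just before it. get_calibration takes no time and is no camera call; for the wrist camera it gives the pose at the moment of the call.
- manip.sign_off(): hands the job in; it is judged then, once.
The state is a dict: "clock": time; "joints": joint angles; "qd": joint speeds; "effort": joint torques, N m; "eef_pos": TCP position; "eef_rot": TCP orientation; "wrist_force": force on the tool from outside, world axes, zero at the start; "moment": the same for the moment, N m; "finger_gap": finger opening in mm; "finger_force": force on a finger pad.
Only numpy, scipy, OpenCV 4.12 (cv2) and the standard library are available. Lean on these libraries where they do the work, as an engineer would, in place of code of your own. Each camera call takes 0.05 s, during which the arm holds its last target. There are 200 camera calls.

### The job

Close up the ice-cream counter: put each of the four steel lids on the dish it was made for (large round, small round, square, oblong), so that it lies level and properly seated on the rim, its sides in line with the dish's. Leave the little tasting glass standing where it is.

Things in the scene. Friction and masses are not known exactly. Their poses are not given: they have to be found in the camera images.
- lid_large_grip (a point): large round steel lid 112 mm across, 160 g, 43 mm tall: under-step 6 mm, plate 5 mm, then a round knob 24 mm across, 32 mm tall, black. Point: on the centre line, 32 mm above the underside, 21 above the plate; z up. Seated, the step (17 mm in from the edge) is inside the rim with 8 mm play, the plate lies on the rim, and the point is 71 mm above the dish's origin.
- lid_small_grip (a point): small round steel lid 78 mm across, 90 g, 43 mm tall: under-step 6 mm, plate 5 mm, then a round knob 24 mm across, 32 mm tall, black. Point: on the centre line, 32 mm above the underside, 21 above the plate; z up. Seated, the step (17 mm in from the edge) is inside the rim with 8 mm play, the plate lies on the rim, and the point is 71 mm above the dish's origin.
- lid_square_grip (a point): square steel lid 86 x 86 mm, 120 g, 43 mm tall: under-step 6 mm, plate 5 mm, then a grip bar 18 mm thick (x), 44 long (y), 32 mm tall, black. Point: on the centre line, 32 mm above the underside, 21 above the plate; z up. Seated, the step (17 mm in from the edge) is inside the rim with 8 mm play, the plate lies on the rim, and the point is 71 mm above the dish's origin.
- lid_oblong_grip (a point): oblong steel lid 70 (x) by 120 mm (y), 160 g, 43 mm tall: under-step 6 mm, plate 5 mm, then a grip bar 18 mm thick (x), 44 long (y), 32 mm tall, black. Point: on the centre line, 32 mm above the underside, 21 above the plate; z up. Seated, the step (17 mm in from the edge) is inside the rim with 8 mm play, the plate lies on the rim, and the point is 71 mm above the dish's origin.
- dish_large: large round open white ceramic dish, empty, 102 mm across outside, 45 mm high, wall 4 mm, upright sides. It stands firm on the counter and does not slide. Origin at the centre of its underside, on the counter; z up, x and y along its sides.
- dish_small: small round open white ceramic dish, empty, 68 mm across outside, 45 mm high, wall 4 mm, upright sides. It stands firm on the counter and does not slide. Origin at the centre of its underside, on the counter; z up, x and y along its sides.
- dish_square: square open white ceramic dish, empty, 76 x 76 mm outside, 45 mm high, wall 4 mm, upright sides. It stands firm on the counter and does not slide. Origin at the centre of its underside, on the counter; z up, x and y along its sides.
- dish_oblong: oblong open white ceramic dish, empty, 60 mm (along x) by 110 mm (along y) outside, 45 mm high, wall 4 mm, upright sides. It stands firm on the counter and does not slide. Origin at the centre of its underside, on the counter; z up, x and y along its sides.
- glass: small clear tasting glass standing among the dishes, loose, 44 mm across the rim, 60 mm tall, origin at the centre of its underside, z up. To be left standing where it is. (Other small bystanders up to 66 mm tall stand among the dishes too.)
Mind the look-alikes: they are no part of the job. Leave any blue or pink look-alike of the part that bears lid_square_grip alone.

How it is judged (in metres and radians):
At the end, for the whole second after the job is handed in: Each lid rests on its own dish: centred within 12 mm, seated (grip point 67 to 74.5 mm above the dish's underside), level within 0.06 rad, the square and oblong lids turned within 0.25 rad of their dish's sides, all at rest (horizontal distance between lid_large_grip and dish_large below 0.012 m and z of lid_large_grip in the frame of dish_large between 0.067 and 0.0745 m and angle between each of lid_large_grip, lid_small_grip, lid_square_grip, lid_oblong_grip's own z axis and vertical below 0.06 rad and linear speed of each of lid_large, lid_small, lid_square, lid_oblong below 0.02 m/s and horizontal distance between lid_small_grip and dish_small below 0.012 m and z of lid_small_grip in the frame of dish_small between 0.067 and 0.0745 m and horizontal distance between lid_square_grip and dish_square below 0.012 m and z of lid_square_grip in the frame of dish_square between 0.067 and 0.0745 m and (angle between the x axis of lid_square_grip and the x axis of dish_square, either way round below 0.25 rad or angle between the x axis of lid_square_grip and the y axis of dish_square, either way round below 0.25 rad) and horizontal distance between lid_oblong_grip and dish_oblong below 0.012 m and z of lid_oblong_grip in the frame of dish_oblong between 0.067 and 0.0745 m and angle between the x axis of lid_oblong_grip and the x axis of dish_oblong, either way round below 0.25 rad); the robot touches nothing.
It fails at once if the tasting glass is pushed more than 40 mm or tipped (distance of glass from where it was at the start of the episode above 0.04 m or angle between glass's own z axis and vertical above 0.5 rad).
It also fails if it takes over 109 s, if anything falls off the work surface, if the arm or the gripper's body presses on something with over 40 N, if the wrist force passes 120 N, or if a joint passes its speed limit or range.

## Working session

There is one attempt and no reset: what is moved stays moved. The work goes in short steps, Python scripts to look and compute and a tool call to move; the robot and the scene stay as the last step left them, time stands still between calls to the robot, and variables do not carry over. Pictures are saved under pics/ and viewed, at most 14 in all, crops included, and the job is handed in when it is done.

Besides the shell and the picture viewer there is one more tool, called after "Request:" by a JSON object that holds its "name" and its "arguments", one argument or row to a line. arm_command: Moves the arm, as the interface text tells. Its arguments: {"type":"object","properties":{"targets":{"type":"array"},"newtons":{"type":"number"}},"required":["targets"]}

```bash
mkdir -p pics; ls; python3 - <<'E'
from cell import manip,camera,get_calibration
import cv2,numpy as np
for n in ("top","scene"):
    im=camera(n); cv2.imwrite(f"pics/{n}0.png",im[:,:,::-1]); c=get_calibration(n); print(n,c)
s=manip.read_state(); print(s)
a=cv2.imread("pics/top0.png");cv2.imwrite("pics/top0b.png",cv2.resize(a,(800,600)))
E
```

```text
pics
top {'K': array([[470.47347103,   0.        , 254.34476026],
       [  0.        , 470.47347103, 185.66250442],
       [  0.        ,   0.        ,   1.        ]]), 'cam_to_world': array([[ 1.68033587e-02,  9.93901052e-01, -1.08987827e-01,
         2.88878506e+02],
       [-9.99808677e-01,  1.56108158e-02, -1.17860645e-02,
        -3.05792243e+00],
       [-1.00127930e-02,  1.09165020e-01,  9.93973210e-01,
         1.57024718e+03],
       [ 0.00000000e+00,  0.00000000e+00,  0.00000000e+00,
         1.00000000e+00]])}
scene {'K': array([[447.26102713,   0.        , 256.4835046 ],
       [  0.        , 447.26102713, 197.36240965],
       [  0.        ,   0.        ,   1.        ]]), 'cam_to_world': array([[ 8.53951277e-01, -3.96905421e-01,  3.36501565e-01,
         8.96197010e+02],
       [ 5.20209274e-01,  6.35984819e-01, -5.70004931e-01,
        -6.91941500e+02],
       [ 1.22281607e-02,  6.61807674e-01,  7.49573929e-01,
         9.71539602e+02],
       [ 0.00000000e+00,  0.00000000e+00,  0.00000000e+00,
         1.00000000e+00]])}
{'clock': 0.1, 'joints': array([-1.21259441e+00,  3.00417788e-01,  1.52149793e+00, -1.15223961e-05,
        1.32073357e+00, -6.65854597e-02]), 'qd': array([ 0.00036135, -0.0024228 , -0.00216663, -0.00115433, -0.00076913,
       -0.00025243]), 'effort': array([ 4.57002234e-04, -5.32645333e+01, -3.53283656e+01,  7.09144771e-02,
        2.34898890e-02, -7.26737676e-05]), 'eef_pos': array([ 226.5886061 , -500.89659024,  204.95075538]), 'eef_rot': array([-3.14053762e+00, -5.91683888e-05,  4.24790206e-01]), 'wrist_force': array([0.18145422, 0.00646767, 0.09463599]), 'moment': array([-0.01982706,  0.01382995,  0.04717983]), 'finger_force': 0.0, 'finger_gap': 94.1227496083864}
```

View pics/top0b.png

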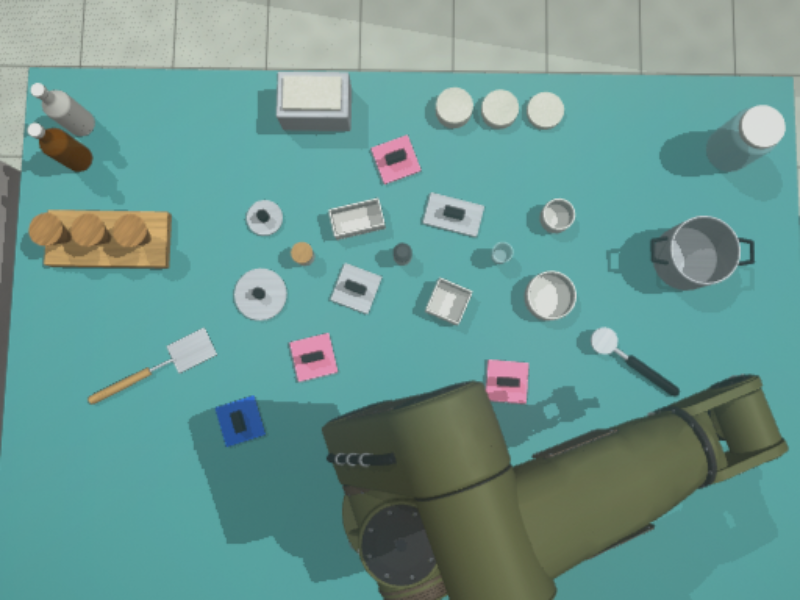

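View pics/scene0.png

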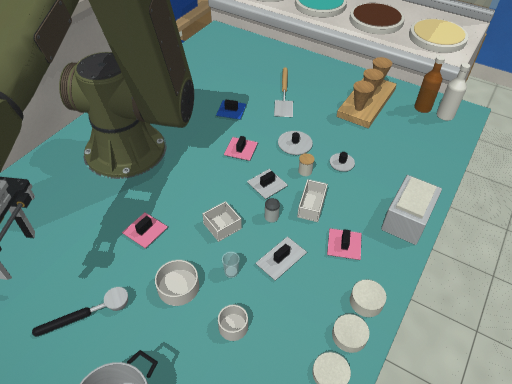

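```bash
cat > h.py <<'E'
import cv2,numpy as np
from cell import get_calibration
def cast(px,c,z):
    px=np.atleast_2d(np.asarray(px,float)); K=c["K"]; T=c["cam_to_world"]
    d=np.c_[(px[:,0]-K[0,2])/K[0,0],-(px[:,1]-K[1,2])/K[1,1],-np.ones(len(px))]@T[:3,:3].T
    o=T[:3,3]; return (o+d*((z-o[2])/d[:,2])[:,None])[:,:2]
def rect(w):  # centre, short side direction angle, sizes of world points
    (c,s,a)=cv2.minAreaRect(w.astype(np.float32)); a=np.deg2rad(a)
    if s[0]>s[1]: s=s[::-1]; a+=np.pi/2
    return np.round(c,1),np.round(s,1),round((a+np.pi/2)%np.pi-np.pi/2,3)
E
python3 - <<'E'
from h import *
im=cv2.imread("pics/top0.png");c=get_calibration("top")
hsv=cv2.cvtColor(im,cv2.COLOR_BGR2HSV)
m=((hsv[...,1]<90)|(hsv[...,2]<55)).astype(np.uint8)
k=(im.max(2)<60).astype(np.uint8)
P=dict(lid_small=(264,217,11),lid_large=(260,293,11),lid_square=(356,288,11),lid_oblong=(454,214,11),dish_oblong=(357,218,45),dish_square=(449,301,45),dish_small=(558,215,45),dish_large=(551,296,45),jar=(403,253,60),brown=(302,253,60),glass=(502,253,60))
for mm in (m,):
  cs,_=cv2.findContours(m,cv2.RETR_EXTERNAL,cv2.CHAIN_APPROX_NONE)
  ks,_=cv2.findContours(k,cv2.RETR_LIST,cv2.CHAIN_APPROX_NONE)
for n,(x,y,z) in P.items():
  p=(x*.64,y*.64)
  for q in cs:
    if cv2.contourArea(q)>30 and cv2.pointPolygonTest(cv2.convexHull(q),p,False)>=0:
      print(n,*rect(cast(q[:,0],c,z)))
  if n[:3]=="lid":
    for q in ks:
      if cv2.contourArea(q)>15 and np.hypot(*(q[:,0].mean(0)-p))<12: print("   knob",*rect(cast(q[:,0],c,40)))
print(get_calibration("wrist"))
E
```

```text
lid_small [613.9 308. ] [75.6 78.3] 0.015
lid_small [674.3  -5.8] [ 990.4 1777.4] 0.076
lid_large [446.8 309.4] [112.6 112.6] -0.758
lid_large [674.3  -5.8] [ 990.4 1777.4] 0.076
lid_square [463.4 105.9] [89.4 90.3] -0.345
lid_square [674.3  -5.8] [ 990.4 1777.4] 0.076
lid_oblong [ 626.7 -100.3] [ 74.1 123.9] -0.236
lid_oblong [674.3  -5.8] [ 990.4 1777.4] 0.076
dish_oblong [607.3 105. ] [ 70.6 113.6] 0.25
dish_oblong [665.9  -5.8] [ 968.8 1738.6] 0.076
dish_square [435.1 -90.1] [79.9 82.9] 1.181
dish_square [665.9  -5.8] [ 968.8 1738.6] 0.076
dish_small [ 620.2 -317.6] [69.7 78.2] 0.781
dish_small [665.9  -5.8] [ 968.8 1738.6] 0.076
dish_large [ 450.4 -301.2] [104.6 107.7] 0.015
jar [531.9   7.5] [39. 46.] -1.555
jar [662.2  -5.7] [ 959.2 1721.5] 0.076
brown [528.  214.8] [45.9 53.8] -0.766
brown [662.2  -5.7] [ 959.2 1721.5] 0.076
glass [ 536.7 -198.4] [41.2 46.6] 0.799
glass [662.2  -5.7] [ 959.2 1721.5] 0.076
{'K': array([[275.94138698,   0.        , 254.34830347],
       [  0.        , 275.94138698, 186.21014979],
       [  0.        ,   0.        ,   1.        ]]), 'cam_to_world': array([[ 4.11396370e-01,  8.77029272e-01,  2.48138435e-01,
         2.99094299e+02],
       [-9.11456336e-01,  3.96040055e-01,  1.11353594e-01,
        -4.69191651e+02],
       [-6.12397702e-04, -2.71977813e-01,  9.62303327e-01,
         3.83554622e+02],
       [ 0.00000000e+00,  0.00000000e+00,  0.00000000e+00,
         1.00000000e+00]])}
```

Request:
{"name": "arm_command", "arguments": {
  "targets": [
    {"hand":0.1,"yaw":-0.1335},
    {"hand":0.1,"yaw":-0.1335},
    {"hand":0.1,"yaw":-0.1335},
    {"hand":0.1,"yaw":-0.1335},
    {"hand":0.1,"yaw":-0.1335},
    {"hand":0.1,"yaw":-0.1335},
    {"hand":0.1,"x":0.0465,"y":0.0013},
    {"hand":0.1,"x":0.0465,"y":0.0013},
    {"hand":0.1,"x":0.0465,"y":0.0013},
    {"hand":0.1,"x":0.0465,"y":0.0013}
  ],
  "newtons": 25
}}

```text
schema error: expected keys hand, x, y, z, yaw
```

Request:
{"name": "arm_command", "arguments": {
  "targets": [
    {"x":0.0465,"y":0.0013},
    {"x":0.0465,"y":0.0013},
    {"x":0.0465,"y":0.0013},
    {"x":0.0465,"y":0.0013},
    {"x":0.0465,"y":0.0013},
    {"x":0.0465,"y":0.0013},
    {"x":0.0465,"y":0.0013},
    {"x":0.0465,"y":0.0013},
    {"x":0.0465,"y":0.0013},
    {"x":0.0465,"y":0.0013}
  ]
}}

```text
schema error: expected keys hand, x, y, z, yaw
```

```bash
cat >> h.py <<'E'
from cell import manip,camera
def plan(x,y,z,yaw):
    "tool shifts (turn first, then shift) to a pose with the tool down"
    s=manip.read_state(); p=s["eef_pos"]; w=s["eef_rot"][2]
    d=np.array([x,y,z])-p; c,n=np.cos(yaw),np.sin(yaw)
    print("pose",p.round(1),s["eef_rot"].round(3),"gap",round(s["finger_gap"],1),"j6",s["joints"][5].round(2),"t",round(s["clock"],1))
    print(" -> tool yaw %.3f then x %.4f y %.4f z %.4f"%(w-yaw,(c*d[0]+n*d[1])/1e3,(n*d[0]-c*d[1])/1e3,-d[2]/1e3))
def shot(name):
    c=get_calibration("wrist"); im=camera("wrist")[:,:,::-1].copy(); cv2.imwrite(f"pics/{name}.png",im); return im,c
E
python3 - <<'E'
from h import *
plan(463.4,105.9,13,1.226)
im,c=shot("w1")
E
```

```text
pose [ 226.6 -500.9  205. ] [-3.141 -0.     0.425] gap 94.1 j6 -0.07 t 0.1
 -> tool yaw -0.801 then x 0.6511 y 0.0178 z 0.1920
```

View pics/w1.png

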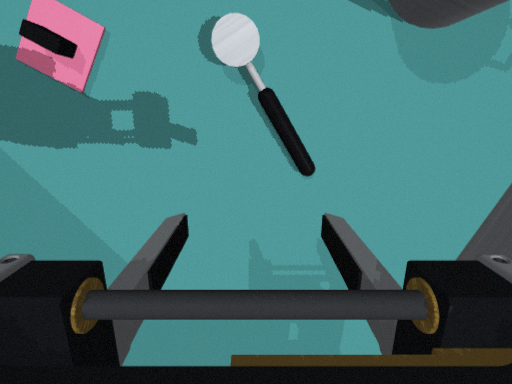

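The wrist view is still at the start: pink look-alike at (60,45), scoop at (235,40). No move happened because every row needs all five keys.

Request:
{"name": "arm_command", "arguments": {
  "targets": [
    {"hand":0.1,"x":0,"y":0,"z":0,"yaw":-0.1335},
    {"hand":0.1,"x":0,"y":0,"z":0,"yaw":-0.1335},
    {"hand":0.1,"x":0,"y":0,"z":0,"yaw":-0.1335},
    {"hand":0.1,"x":0,"y":0,"z":0,"yaw":-0.1335},
    {"hand":0.1,"x":0,"y":0,"z":0,"yaw":-0.1335},
    {"hand":0.1,"x":0,"y":0,"z":0,"yaw":-0.1335},
    {"hand":0.1,"x":0.0465,"y":0.0013,"z":0,"yaw":0},
    {"hand":0.1,"x":0.0465,"y":0.0013,"z":0,"yaw":0},
    {"hand":0.1,"x":0.0465,"y":0.0013,"z":0,"yaw":0},
    {"hand":0.1,"x":0.0465,"y":0.0013,"z":0,"yaw":0}
  ],
  "newtons": 25
}}

```text
clock: 1.15
eef_pos: [294.6, -326.1, 205.2]
eef_rot: [-3.141, -0.0, 1.225]
wrist_force: [1.3, -1.6, -0.2]
finger_gap: 51.7
finger_force: 0.0
```

Request:
{"name": "arm_command", "arguments": {
  "targets": [
    {"hand":0.1,"x":0.0465,"y":0.0013,"z":0,"yaw":0},
    {"hand":0.1,"x":0.0465,"y":0.0013,"z":0,"yaw":0},
    {"hand":0.1,"x":0.0465,"y":0.0013,"z":0,"yaw":0},
    {"hand":0.1,"x":0.0465,"y":0.0013,"z":0,"yaw":0},
    {"hand":0.1,"x":0.0465,"y":0.0013,"z":0,"yaw":0},
    {"hand":0.1,"x":0.0465,"y":0.0013,"z":0,"yaw":0},
    {"hand":0.1,"x":0.0465,"y":0.0013,"z":0,"yaw":0},
    {"hand":0.1,"x":0.0465,"y":0.0013,"z":0,"yaw":0},
    {"hand":0.1,"x":0.0,"y":0.0,"z":0,"yaw":0}
  ]
}}

```text
clock: 2.05
eef_pos: [430.8, 22.7, 205.2]
eef_rot: [-3.141, -0.001, 1.231]
wrist_force: [-1.1, 0.3, 0.5]
finger_gap: 51.5
finger_force: 0.0
```

```bash
python3 - <<'E'
from h import *
plan(463.4,105.9,13,1.226)
im,c=shot("w2")
E
```

```text
pose [430.8  22.7 205.2] [-3.141e+00 -1.000e-03  1.231e+00] gap 51.5 j6 0.31 t 2.0
 -> tool yaw 0.005 then x 0.0893 y 0.0026 z 0.1922
```

View pics/w2.png

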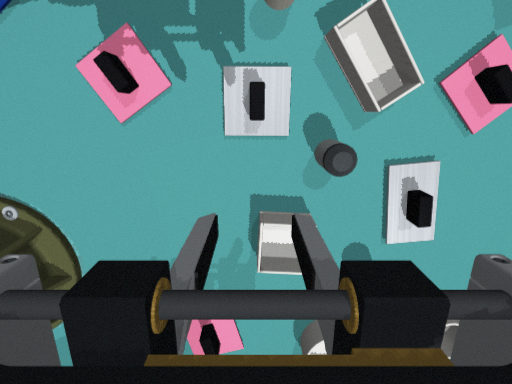

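The square lid at (257,101) lies straight ahead and in line with the fingers. The square dish is at (288,243), oblong dish at (375,55), oblong lid at (413,203), jar at (340,158).

```bash
cat >> h.py <<'E'
def find(im,c,seeds,smax=90):
    hsv=cv2.cvtColor(im,cv2.COLOR_BGR2HSV)
    m=((hsv[...,1]<smax)|(hsv[...,2]<45)).astype(np.uint8)
    cs,_=cv2.findContours(m,cv2.RETR_EXTERNAL,cv2.CHAIN_APPROX_NONE)
    for n,(x,y,z) in seeds.items():
        for q in cs:
            if 30<cv2.contourArea(q)<40000 and cv2.pointPolygonTest(cv2.convexHull(q),(x,y),False)>=0: print(n,*rect(cast(q[:,0],c,z)))
E
python3 - <<'E'
from h import *
im=cv2.imread("pics/w2.png");c=get_calibration("wrist")
find(im,c,dict(sql=(257,101,11),obl=(413,203,11),obd=(375,55,45)))
print(cast([[260,213],[260,272]],c,45),"square dish left corners")
print(cast([[377,1],[423,79]],c,45),"ob dish far corners")
E
```

```text
sql [462.1 101.4] [85.1 86.7] 1.229
obl [ 624.2 -104.2] [ 71.5 121.3] -0.243
obd [602.3  99.9] [ 73.8 110.3] 0.25
[[ 419.51615644  -32.55915737]
 [ 390.44472133 -115.80637587]] square dish left corners
[[617.69510775 154.68225592]
 [650.15666411  60.07919299]] ob dish far corners
```

Request:
{"name": "arm_command", "arguments": {
  "targets": [
    {"hand":0.1,"x":0.0447,"y":0.0013,"z":0,"yaw":0},
    {"hand":0.1,"x":0.0446,"y":0.0013,"z":0,"yaw":0},
    {"hand":0.1,"x":0,"y":0,"z":0.045,"yaw":0},
    {"hand":0.1,"x":0,"y":0,"z":0.045,"yaw":0},
    {"hand":0.1,"x":0,"y":0,"z":0.03,"yaw":0},
    {"hand":0.1,"x":0,"y":0,"z":0,"yaw":0}
  ]
}}

```text
clock: 2.7
eef_pos: [460.6, 100.5, 82.2]
eef_rot: [-3.136, 0.003, 1.225]
wrist_force: [0.3, 0.2, -0.1]
finger_gap: 51.9
finger_force: 0.0
```

Request:
{"name": "arm_command", "arguments": {
  "targets": [
    {"hand":0.1,"x":0.001,"y":0.0,"z":0.035,"yaw":0},
    {"hand":0.1,"x":0.001,"y":0,"z":0.025,"yaw":0},
    {"hand":0.1,"x":0,"y":0,"z":0,"yaw":0}
  ]
}}

```text
clock: 3.0
eef_pos: [462.7, 102.9, 24.7]
eef_rot: [-3.139, 0.001, 1.225]
wrist_force: [0.0, -0.2, 1.0]
finger_gap: 51.9
finger_force: 0.0
```

```bash
python3 - <<'E'
from h import *
plan(462.5,102.5,14,1.226)
im,c=shot("w3")
E
```

```text
pose [462.7 102.9  24.7] [-3.139e+00  1.000e-03  1.225e+00] gap 51.9 j6 0.49 t 3.0
 -> tool yaw -0.001 then x -0.0005 y -0.0000 z 0.0107
```

View pics/w3.png

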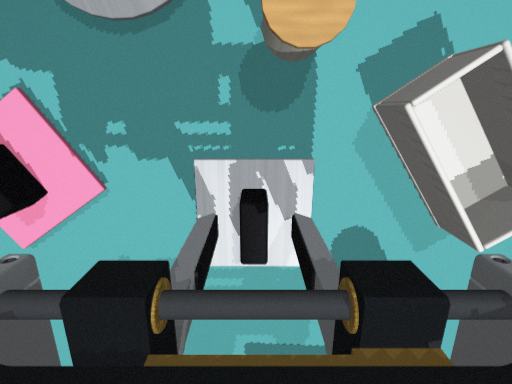

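The bar at (254,226) is centred between the fingers. I'll go down and grip.

Request:
{"name": "arm_command", "arguments": {
  "targets": [
    {"hand":0.1,"x":0,"y":0.0,"z":0.01,"yaw":0},
    {"hand":0.1,"x":0,"y":0.0,"z":0,"yaw":0},
    {"hand":-1,"x":0,"y":0,"z":0,"yaw":0},
    {"hand":-1,"x":0,"y":0,"z":0,"yaw":0},
    {"hand":-1,"x":0,"y":0,"z":0,"yaw":0},
    {"hand":-1,"x":0,"y":0,"z":0,"yaw":0},
    {"hand":-1,"x":0,"y":0,"z":0,"yaw":0}
  ],
  "newtons": 25
}}

```text
clock: 3.75
eef_pos: [463.4, 103.8, 15.6]
eef_rot: [3.142, -0.0, 1.226]
wrist_force: [-2.0, -0.3, 1.9]
finger_gap: 17.9
finger_force: 25.0
```

Request:
{"name": "arm_command", "arguments": {
  "targets": [
    {"hand":-1,"x":0,"y":0.0,"z":-0.02,"yaw":0},
    {"hand":-1,"x":0,"y":0.0,"z":-0.04,"yaw":0},
    {"hand":-1,"x":0,"y":0,"z":-0.04,"yaw":0},
    {"hand":-1,"x":0,"y":0,"z":-0.03,"yaw":0},
    {"hand":-1,"x":0,"y":0,"z":0,"yaw":0},
    {"hand":-1,"x":0,"y":0,"z":0,"yaw":0}
  ]
}}

```text
clock: 4.35
eef_pos: [463.2, 103.8, 145.2]
eef_rot: [3.141, -0.0, 1.226]
wrist_force: [-0.1, -0.0, -1.8]
finger_gap: 18.0
finger_force: 25.0
```

```bash
python3 - <<'E'
from h import *
plan(434,-92,110,1.18)
im,c=shot("w4")
find(im,c,dict(brown=(310,20,60)))
E
```

```text
pose [463.2 103.8 145.2] [ 3.141 -0.     1.226] gap 18.0 j6 0.49 t 4.3
 -> tool yaw 0.046 then x -0.1922 y 0.0475 z 0.0352
```

Request:
{"name": "arm_command", "arguments": {
  "targets": [
    {"hand":-1,"x":-0.04,"y":0.006,"z":0,"yaw":0.023},
    {"hand":-1,"x":-0.04,"y":0.006,"z":0,"yaw":0.023},
    {"hand":-1,"x":-0.04,"y":0.006,"z":0,"yaw":0},
    {"hand":-1,"x":-0.04,"y":0.006,"z":0,"yaw":0},
    {"hand":-1,"x":-0.04,"y":0.006,"z":0,"yaw":0},
    {"hand":-1,"x":-0.04,"y":0.006,"z":0,"yaw":0},
    {"hand":-1,"x":-0.04,"y":0.006,"z":0,"yaw":0},
    {"hand":-1,"x":-0.04,"y":0.006,"z":0,"yaw":0},
    {"hand":-1,"x":0,"y":0,"z":0,"yaw":0},
    {"hand":-1,"x":0,"y":0,"z":0,"yaw":0}
  ]
}}

```text
clock: 5.4
eef_pos: [387.8, -211.0, 144.1]
eef_rot: [-3.139, -0.001, 1.178]
wrist_force: [0.4, 1.0, -2.3]
finger_gap: 18.1
finger_force: 25.0
```

```bash
python3 - <<'E'
from h import *
plan(437,-93.4,110,1.18)
im,c=shot("w5")
E
```

```text
pose [ 387.8 -211.   144.1] [-3.139e+00 -1.000e-03  1.178e+00] gap 18.1 j6 -0.19 t 5.4
 -> tool yaw -0.002 then x 0.1275 y 0.0007 z 0.0341
```

View pics/w5.png

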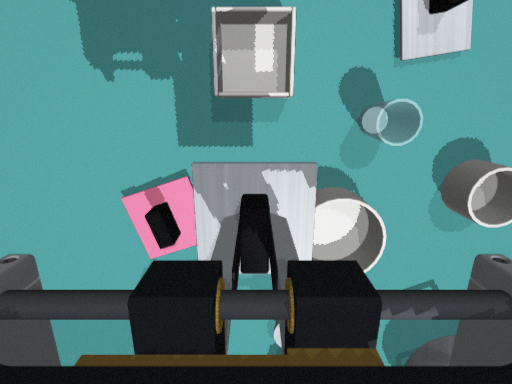

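```bash
python3 - <<'E'
from h import *
im=cv2.imread("pics/w5.png");c=get_calibration("wrist")
w=cast([[213,9],[295,9],[293,97],[217,97]],c,45);print(w.round(1),w.mean(0))
l=cast([[192,163],[317,163]],c,139.5); print(l, l.mean(0)-43*np.array([np.cos(1.178),np.sin(1.178)]), np.linalg.norm(l[1]-l[0]))
find(im,c,dict(sqd=(255,60,45),small=(485,195,45)))
E
```

```text
[[ 417.   -45.6]
 [ 484.1  -73.5]
 [ 456.7 -142.5]
 [ 389.3 -114.6]] [436.76250254 -94.03125677]
[[ 366.16060325 -154.78470867]
 [ 444.13094503 -186.99554937]] [ 388.68652339 -210.61534852] 84.36179499535226
sqd [435.8 -92.9] [76.3 77.5] -0.392
small [ 600.5 -309.9] [71.4 83.6] -0.145
```

Request:
{"name": "arm_command", "arguments": {
  "targets": [
    {"hand":-1,"x":0.043,"y":0,"z":0,"yaw":0},
    {"hand":-1,"x":0.043,"y":0,"z":0,"yaw":0},
    {"hand":-1,"x":0.041,"y":0,"z":0,"yaw":0},
    {"hand":-1,"x":0,"y":0,"z":0,"yaw":0},
    {"hand":-1,"x":0,"y":0,"z":0.03,"yaw":0},
    {"hand":-1,"x":0,"y":0,"z":0.03,"yaw":0},
    {"hand":-1,"x":0,"y":0,"z":0.015,"yaw":0},
    {"hand":-1,"x":0,"y":0,"z":0,"yaw":0},
    {"hand":-1,"x":0,"y":0,"z":0,"yaw":0}
  ]
}}

```text
clock: 6.35
eef_pos: [437.0, -93.3, 70.8]
eef_rot: [-3.141, 0.0, 1.181]
wrist_force: [0.1, 0.5, -0.7]
finger_gap: 18.0
finger_force: 25.0
```

```bash
python3 - <<'E'
from h import *
plan(436,-94.3,54.6,1.178)
E
```

```text
pose [437.  -93.3  70.8] [-3.141  0.     1.181] gap 18.0 j6 0.1 t 6.3
 -> tool yaw 0.003 then x -0.0013 y -0.0005 z 0.0162
```

Request:
{"name": "arm_command", "arguments": {
  "targets": [
    {"hand":-1,"x":-0.001,"y":0,"z":0.01,"yaw":0},
    {"hand":-1,"x":0,"y":0,"z":0.006,"yaw":0},
    {"hand":-1,"x":0,"y":0,"z":0,"yaw":0},
    {"hand":-1,"x":0,"y":0,"z":0,"yaw":0}
  ]
}}

```text
clock: 6.75
eef_pos: [436.5, -94.5, 54.4]
eef_rot: [3.142, 0.0, 1.18]
wrist_force: [-0.7, -0.1, -1.5]
finger_gap: 17.8
finger_force: 25.0
```

Request:
{"name": "arm_command", "arguments": {
  "targets": [
    {"hand":0.1,"x":0,"y":0,"z":0,"yaw":0},
    {"hand":0.1,"x":0,"y":0,"z":0,"yaw":0},
    {"hand":0.1,"x":0,"y":0,"z":0,"yaw":0},
    {"hand":0.1,"x":0,"y":0,"z":-0.03,"yaw":0},
    {"hand":0.1,"x":0,"y":0,"z":-0.05,"yaw":0},
    {"hand":0.1,"x":0,"y":0,"z":-0.05,"yaw":0},
    {"hand":0.1,"x":0,"y":0,"z":0,"yaw":0},
    {"hand":0.1,"x":0,"y":0,"z":0,"yaw":0}
  ]
}}

```text
clock: 7.55
eef_pos: [436.8, -94.6, 185.0]
eef_rot: [3.14, -0.0, 1.18]
wrist_force: [0.0, 0.1, -1.0]
finger_gap: 51.6
finger_force: 0.0
```

```bash
python3 - <<'E'
from h import *
plan(625,-103.2,14.6,-0.24+1.571)
E
```

```text
pose [436.8 -94.6 185. ] [ 3.14 -0.    1.18] gap 51.6 j6 0.1 t 7.5
 -> tool yaw -0.151 then x 0.0363 y 0.1849 z 0.1704
```

Request:
{"name": "arm_command", "arguments": {
  "targets": [
    {"hand":0.1,"x":0,"y":0,"z":0,"yaw":-0.075},
    {"hand":0.1,"x":0,"y":0,"z":0,"yaw":-0.075},
    {"hand":0.1,"x":0.009,"y":0.046,"z":0,"yaw":0},
    {"hand":0.1,"x":0.009,"y":0.046,"z":0,"yaw":0},
    {"hand":0.1,"x":0.009,"y":0.046,"z":0,"yaw":0},
    {"hand":0.1,"x":0.009,"y":0.046,"z":0,"yaw":0},
    {"hand":0.1,"x":0,"y":0,"z":0.045,"yaw":0},
    {"hand":0.1,"x":0,"y":0,"z":0.045,"yaw":0},
    {"hand":0.1,"x":0,"y":0,"z":0.02,"yaw":0},
    {"hand":0.1,"x":0,"y":0,"z":0,"yaw":0}
  ]
}}

```text
clock: 8.55
eef_pos: [621.3, -102.9, 69.1]
eef_rot: [-3.133, 0.0, 1.33]
wrist_force: [0.9, -0.4, -0.1]
finger_gap: 51.6
finger_force: 0.0
```

```bash
python3 - <<'E'
from h import *
plan(625,-103.2,14.6,1.331)
im,c=shot("w6")
find(im,c,dict(obl=(256,180,11)))
E
```

```text
pose [ 621.3 -102.9   69.1] [-3.133  0.     1.33 ] gap 51.6 j6 0.02 t 8.6
 -> tool yaw -0.001 then x 0.0006 y 0.0036 z 0.0545
```

View pics/w6.png

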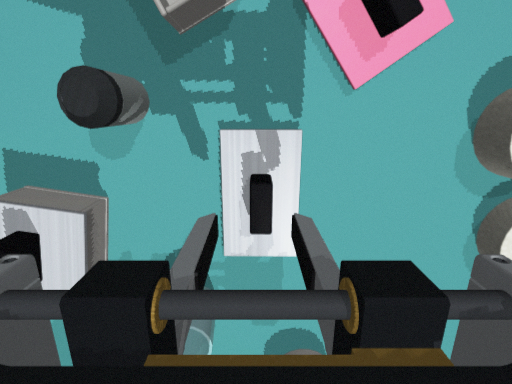

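The oblong lid's bar at (261,203) is a few mm to the right of the finger centre, as computed. Now descend and grip.

Request:
{"name": "arm_command", "arguments": {
  "targets": [
    {"hand":0.1,"x":0,"y":0.002,"z":0.025,"yaw":0},
    {"hand":0.1,"x":0,"y":0,"z":0.02,"yaw":0},
    {"hand":0.1,"x":0,"y":0,"z":0,"yaw":0},
    {"hand":0.1,"x":0,"y":0,"z":0,"yaw":0}
  ]
}}

```text
clock: 9.0
eef_pos: [626.3, -104.1, 30.9]
eef_rot: [3.14, -0.0, 1.33]
wrist_force: [-0.1, -0.4, -0.5]
finger_gap: 51.8
finger_force: 0.0
```

Request:
{"name": "arm_command", "arguments": {
  "targets": [
    {"hand":0.1,"x":0,"y":-0.001,"z":0.016,"yaw":0},
    {"hand":0.1,"x":0,"y":0,"z":0,"yaw":0},
    {"hand":0.1,"x":0,"y":0,"z":0,"yaw":0},
    {"hand":-1,"x":0,"y":0,"z":0,"yaw":0},
    {"hand":-1,"x":0,"y":0,"z":0,"yaw":0},
    {"hand":-1,"x":0,"y":0,"z":0,"yaw":0},
    {"hand":-1,"x":0,"y":0,"z":0,"yaw":0},
    {"hand":-1,"x":0,"y":0,"z":0,"yaw":0}
  ]
}}

```text
clock: 9.8
eef_pos: [624.9, -103.7, 13.6]
eef_rot: [3.141, 0.0, 1.33]
wrist_force: [0.1, 0.6, 0.5]
finger_gap: 17.9
finger_force: 25.0
```

Request:
{"name": "arm_command", "arguments": {
  "targets": [
    {"hand":-1,"x":0,"y":0.0,"z":-0.02,"yaw":0},
    {"hand":-1,"x":0,"y":0.0,"z":-0.04,"yaw":0},
    {"hand":-1,"x":0,"y":0,"z":-0.04,"yaw":0},
    {"hand":-1,"x":0,"y":0,"z":-0.03,"yaw":0},
    {"hand":-1,"x":0,"y":0,"z":0,"yaw":-0.125},
    {"hand":-1,"x":0,"y":0,"z":0,"yaw":-0.125},
    {"hand":-1,"x":0,"y":0,"z":0,"yaw":-0.12},
    {"hand":-1,"x":0,"y":0,"z":0,"yaw":-0.12},
    {"hand":-1,"x":0,"y":0,"z":0,"yaw":0},
    {"hand":-1,"x":0,"y":0,"z":0,"yaw":0}
  ]
}}

```text
clock: 10.8
eef_pos: [624.7, -103.7, 143.3]
eef_rot: [-3.141, -0.0, 1.816]
wrist_force: [-0.2, 1.0, -2.0]
finger_gap: 18.0
finger_force: 25.0
```

```bash
python3 - <<'E'
from h import *
plan(609.3,104,140,1.821)
im,c=shot("w7")
E
```

```text
pose [ 624.7 -103.7  143.3] [-3.141 -0.     1.816] gap 18.0 j6 -0.47 t 10.8
 -> tool yaw -0.005 then x 0.2050 y 0.0365 z 0.0033
```

View pics/w7.png

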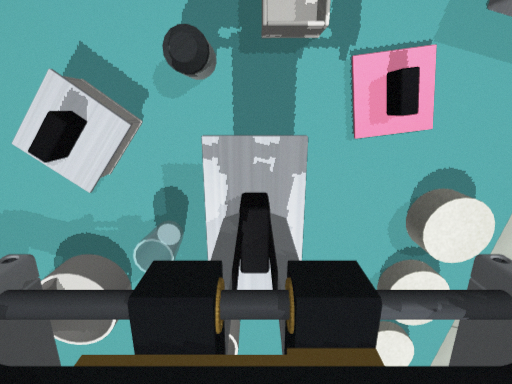

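The oblong lid hangs level; its dish shows at (297,15), in line with it. The square lid sits well on its dish at (78,130). I'll move nearer and measure the dish.

Request:
{"name": "arm_command", "arguments": {
  "targets": [
    {"hand":-1,"x":0.035,"y":0.018,"z":0,"yaw":-0.005},
    {"hand":-1,"x":0.03,"y":0.018,"z":0,"yaw":0},
    {"hand":-1,"x":0,"y":0,"z":0,"yaw":0},
    {"hand":-1,"x":0,"y":0,"z":0,"yaw":0}
  ]
}}

```text
clock: 11.25
eef_pos: [643.5, -31.2, 143.3]
eef_rot: [-3.141, 0.0, 1.824]
wrist_force: [-0.5, -0.8, -1.2]
finger_gap: 18.0
finger_force: 25.0
```

```bash
python3 - <<'E'
from h import *
plan(609.3,104,140,1.821)
im,c=shot("w8")
K=c["K"];T=c["cam_to_world"]
def px(p):
    q=T[:3,:3].T@(np.array(p)-T[:3,3]); return (K[0,2]+K[0,0]*q[0]/-q[2], K[1,2]-K[1,1]*q[1]/-q[2])
print(px((609,104,45)))
find(im,c,dict(obd=px((609,104,45)),lid=(255,160,141)))
cv2.imwrite("pics/w8c.png",cv2.resize(im[:260,120:400],None,fx=2,fy=2))
E
```

```text
pose [643.5 -31.2 143.3] [-3.141  0.     1.824] gap 18.0 j6 -0.36 t 11.2
 -> tool yaw 0.003 then x 0.1395 y 0.0004 z 0.0033
(np.float64(254.8461384523369), np.float64(37.88319546371645))Traceback (most recent call last):
  File "<stdin>", line 8, in <module>
  File "h.py", line 24, in find
    for n,(x,y,z) in seeds.items():
          ^^^^^^^
ValueError: not enough values to unpack (expected 3, got 2)
```

```bash
python3 - <<'E'
from h import *
im=cv2.imread("pics/w8.png");c=get_calibration("wrist")
find(im,c,dict(obd=(255,38,45),lid=(255,160,141)))
cv2.imwrite("pics/w8c.png",cv2.resize(im[:260,120:400],None,fx=2,fy=2))
E
```

```text
obd [613.7  90.8] [60.1 86.4] 0.252
```

View pics/w8c.png

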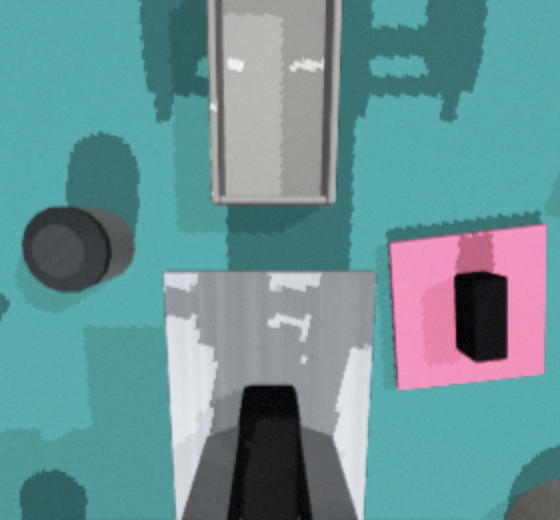

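The dish's near rim is at crop (213–336, 200) and the held lid's far edge at crop (164–375, 271); the two are in line.

```bash
python3 - <<'E'
from h import *
c=get_calibration("wrist");u=np.array([np.cos(1.823),np.sin(1.823)])
d=cast([[226.5,100],[288,100]],c,45);l=cast([[202,135.5],[307.5,135.5]],c,140.7)
print(np.linalg.norm(d[1]-d[0]),np.linalg.norm(l[1]-l[0]))
d=d.mean(0)+55*u;l=l.mean(0)-60*u;print(d,l)
p=manip.read_state()["eef_pos"][:2]; t=p+d-l; print(t); plan(*t,52.6,1.822)
E
```

```text
58.928972975888755 68.43955822593479
[610.89276365 105.08582999] [643.38251913 -30.72714782]
[610.89990465 103.80397636]
pose [643.4 -32.  143.3] [-3.141  0.     1.824] gap 18.1 j6 -0.36 t 11.3
 -> tool yaw 0.002 then x 0.1396 y 0.0023 z 0.0907
```

Request:
{"name": "arm_command", "arguments": {
  "targets": [
    {"hand":-1,"x":0.046,"y":0.0008,"z":0,"yaw":0},
    {"hand":-1,"x":0.047,"y":0.0007,"z":0,"yaw":0},
    {"hand":-1,"x":0.047,"y":0.0007,"z":0,"yaw":0},
    {"hand":-1,"x":0,"y":0,"z":0,"yaw":0},
    {"hand":-1,"x":0,"y":0,"z":0.03,"yaw":0},
    {"hand":-1,"x":0,"y":0,"z":0.03,"yaw":0},
    {"hand":-1,"x":0,"y":0,"z":0.015,"yaw":0},
    {"hand":-1,"x":0,"y":0,"z":0,"yaw":0},
    {"hand":-1,"x":0,"y":0,"z":0,"yaw":0}
  ]
}}

```text
clock: 12.2
eef_pos: [611.1, 103.7, 69.5]
eef_rot: [3.141, 0.0, 1.824]
wrist_force: [0.3, -1.2, -1.2]
finger_gap: 17.5
finger_force: 25.0
```

```bash
python3 - <<'E'
from h import *
plan(610.9,103.8,53,1.822)
E
```

```text
pose [611.1 103.7  69.5] [3.141 0.    1.824] gap 17.5 j6 -0.14 t 12.2
 -> tool yaw 0.002 then x 0.0001 y -0.0001 z 0.0165
```

Request:
{"name": "arm_command", "arguments": {
  "targets": [
    {"hand":-1,"x":0,"y":0,"z":0.01,"yaw":0},
    {"hand":-1,"x":0,"y":0,"z":0.0065,"yaw":0},
    {"hand":-1,"x":0,"y":0,"z":0,"yaw":0},
    {"hand":-1,"x":0,"y":0,"z":0,"yaw":0}
  ]
}}

```text
clock: 12.6
eef_pos: [610.5, 104.3, 51.9]
eef_rot: [3.142, -0.0, 1.825]
wrist_force: [-0.7, -0.3, -1.2]
finger_gap: 17.8
finger_force: 25.0
```

Request:
{"name": "arm_command", "arguments": {
  "targets": [
    {"hand":0.1,"x":0,"y":0,"z":0,"yaw":0},
    {"hand":0.1,"x":0,"y":0,"z":0,"yaw":0},
    {"hand":0.1,"x":0,"y":0,"z":0,"yaw":0},
    {"hand":0.1,"x":0,"y":0,"z":-0.03,"yaw":0},
    {"hand":0.1,"x":0,"y":0,"z":-0.05,"yaw":0},
    {"hand":0.1,"x":0,"y":0,"z":-0.02,"yaw":0},
    {"hand":0.1,"x":0,"y":0,"z":0,"yaw":0}
  ]
}}

```text
clock: 13.3
eef_pos: [611.8, 104.5, 155.6]
eef_rot: [3.136, 0.001, 1.825]
wrist_force: [-0.6, 0.1, -0.8]
finger_gap: 51.3
finger_force: 0.0
```

Request:
{"name": "arm_command", "arguments": {
  "targets": [
    {"hand":0.1,"x":0.035,"y":0.013,"z":0,"yaw":0},
    {"hand":0.1,"x":0.045,"y":0.013,"z":0,"yaw":0},
    {"hand":0.1,"x":0.035,"y":0.013,"z":0,"yaw":0},
    {"hand":0.1,"x":0.02,"y":0.013,"z":0,"yaw":0},
    {"hand":0.1,"x":0,"y":0,"z":0,"yaw":0},
    {"hand":0.1,"x":0,"y":0,"z":0,"yaw":0}
  ]
}}

```text
clock: 13.9
eef_pos: [626.4, 247.8, 150.4]
eef_rot: [-3.14, 0.0, 1.825]
wrist_force: [-0.6, 0.2, -1.1]
finger_gap: 51.5
finger_force: 0.0
```

```bash
python3 - <<'E'
from h import *
plan(613,304.5,13.6,1.822)
im,c=shot("w9")
K=c["K"];T=c["cam_to_world"]
def px(p):
    q=T[:3,:3].T@(np.array(p)-T[:3,3]); return (K[0,2]+K[0,0]*q[0]/-q[2], K[1,2]-K[1,1]*q[1]/-q[2])
find(im,c,dict(sm=(*px((613,305,11)),11)))
E
```

```text
pose [626.4 247.8 150.4] [-3.14   0.     1.825] gap 51.5 j6 0.07 t 13.9
 -> tool yaw 0.003 then x 0.0583 y 0.0011 z 0.1368
sm [613.5 305.8] [77.2 77.5] 1.028
```

View pics/w9.png

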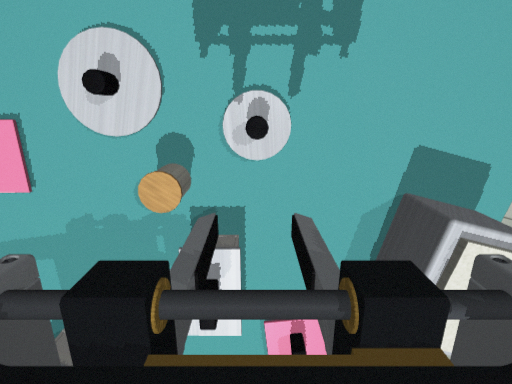

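The small lid is at (257,125), right in line; the large lid is at (110,82), and the oblong lid sits behind the fingers on its dish.

Request:
{"name": "arm_command", "arguments": {
  "targets": [
    {"hand":0.1,"x":0.03,"y":0.001,"z":0,"yaw":0},
    {"hand":0.1,"x":0.029,"y":0,"z":0,"yaw":0},
    {"hand":0.1,"x":0,"y":0,"z":0.04,"yaw":0},
    {"hand":0.1,"x":0,"y":0,"z":0.045,"yaw":0},
    {"hand":0.1,"x":0,"y":0,"z":0.03,"yaw":0},
    {"hand":0.1,"x":0,"y":0,"z":0,"yaw":0},
    {"hand":0.1,"x":0,"y":0,"z":0,"yaw":0}
  ]
}}

```text
clock: 14.65
eef_pos: [613.5, 304.6, 38.0]
eef_rot: [3.141, -0.0, 1.824]
wrist_force: [0.1, -0.8, 0.4]
finger_gap: 51.5
finger_force: 0.0
```

```bash
python3 - <<'E'
from h import *
plan(613.3,305.3,14,1.825)
E
```

```text
pose [613.5 304.6  38. ] [ 3.141 -0.     1.824] gap 51.5 j6 0.15 t 14.7
 -> tool yaw -0.001 then x 0.0007 y -0.0000 z 0.0240
```

Request:
{"name": "arm_command", "arguments": {
  "targets": [
    {"hand":0.1,"x":0.001,"y":0,"z":0.015,"yaw":0},
    {"hand":0.1,"x":0,"y":0,"z":0.0085,"yaw":0},
    {"hand":0.1,"x":0,"y":0,"z":0,"yaw":0},
    {"hand":-1,"x":0,"y":0,"z":0,"yaw":0},
    {"hand":-1,"x":0,"y":0,"z":0,"yaw":0},
    {"hand":-1,"x":0,"y":0,"z":0,"yaw":0},
    {"hand":-1,"x":0,"y":0,"z":0,"yaw":0},
    {"hand":-1,"x":0,"y":0,"z":0,"yaw":0}
  ]
}}

```text
clock: 15.45
eef_pos: [612.9, 306.4, 13.8]
eef_rot: [3.141, -0.0, 1.825]
wrist_force: [-0.2, -0.7, 1.3]
finger_gap: 23.8
finger_force: 25.0
```

Request:
{"name": "arm_command", "arguments": {
  "targets": [
    {"hand":-1,"x":0,"y":0.0,"z":-0.02,"yaw":0},
    {"hand":-1,"x":0,"y":0.0,"z":-0.04,"yaw":0},
    {"hand":-1,"x":0,"y":0,"z":-0.04,"yaw":0},
    {"hand":-1,"x":0,"y":0,"z":-0.04,"yaw":0},
    {"hand":-1,"x":0,"y":0,"z":0,"yaw":0.14},
    {"hand":-1,"x":0,"y":0,"z":0,"yaw":0.14},
    {"hand":-1,"x":0,"y":0,"z":0,"yaw":0},
    {"hand":-1,"x":0,"y":0,"z":0,"yaw":0}
  ]
}}

```text
clock: 16.25
eef_pos: [612.6, 306.3, 153.1]
eef_rot: [-3.141, 0.0, 1.549]
wrist_force: [0.5, 0.7, -1.2]
finger_gap: 23.3
finger_force: 25.0
```

```bash
python3 - <<'E'
from h import *
plan(621.5,-323,150,1.545)
E
```

```text
pose [612.6 306.3 153.1] [-3.141  0.     1.549] gap 23.3 j6 0.43 t 16.2
 -> tool yaw 0.004 then x -0.6289 y 0.0251 z 0.0031
```

Request:
{"name": "arm_command", "arguments": {
  "targets": [
    {"hand":-1,"x":-0.02,"y":-0.007,"z":-0.01,"yaw":0},
    {"hand":-1,"x":-0.047,"y":-0.007,"z":-0.01,"yaw":0},
    {"hand":-1,"x":-0.047,"y":-0.007,"z":0,"yaw":0},
    {"hand":-1,"x":-0.047,"y":-0.007,"z":0,"yaw":0},
    {"hand":-1,"x":-0.047,"y":-0.007,"z":0,"yaw":0},
    {"hand":-1,"x":-0.047,"y":-0.007,"z":0,"yaw":0},
    {"hand":-1,"x":-0.047,"y":-0.007,"z":0,"yaw":0},
    {"hand":-1,"x":-0.047,"y":-0.007,"z":0,"yaw":0},
    {"hand":-1,"x":-0.047,"y":-0.007,"z":0,"yaw":0},
    {"hand":-1,"x":-0.047,"y":-0.007,"z":0,"yaw":0}
  ]
}}

```text
clock: 17.25
eef_pos: [530.6, -136.5, 173.5]
eef_rot: [3.142, 0.0, 1.549]
wrist_force: [0.4, -0.1, -1.9]
finger_gap: 23.9
finger_force: 25.0
```

Request:
{"name": "arm_command", "arguments": {
  "targets": [
    {"hand":-1,"x":-0.047,"y":-0.007,"z":0,"yaw":0},
    {"hand":-1,"x":-0.047,"y":-0.007,"z":0,"yaw":0},
    {"hand":-1,"x":-0.047,"y":-0.007,"z":0,"yaw":0},
    {"hand":-1,"x":-0.047,"y":-0.007,"z":0,"yaw":0},
    {"hand":-1,"x":0,"y":0,"z":0,"yaw":0.12},
    {"hand":-1,"x":0,"y":0,"z":0,"yaw":0.14},
    {"hand":-1,"x":0,"y":0,"z":0,"yaw":0.14},
    {"hand":-1,"x":0,"y":0,"z":0,"yaw":0.14},
    {"hand":-1,"x":0,"y":0,"z":0,"yaw":0.14},
    {"hand":-1,"x":0,"y":0,"z":0,"yaw":0.14}
  ]
}}

```text
clock: 18.25
eef_pos: [498.3, -321.8, 173.2]
eef_rot: [-3.141, 0.0, 0.723]
wrist_force: [0.2, -0.1, -0.7]
finger_gap: 23.7
finger_force: 25.0
```

Request:
{"name": "arm_command", "arguments": {
  "targets": [
    {"hand":-1,"x":0,"y":0,"z":0,"yaw":0.14},
    {"hand":-1,"x":0,"y":0,"z":0,"yaw":0.14},
    {"hand":-1,"x":0,"y":0,"z":0,"yaw":0.14},
    {"hand":-1,"x":0,"y":0,"z":0,"yaw":0.14},
    {"hand":-1,"x":0,"y":0,"z":0,"yaw":0.14},
    {"hand":-1,"x":0,"y":0,"z":0,"yaw":0},
    {"hand":-1,"x":0,"y":0,"z":0,"yaw":0}
  ]
}}

```text
clock: 18.95
eef_pos: [498.3, -321.9, 173.3]
eef_rot: [-3.141, 0.0, 0.031]
wrist_force: [-0.7, 0.6, -0.5]
finger_gap: 23.6
finger_force: 25.0
```

```bash
python3 - <<'E'
from h import *
plan(623.5,-324,150,0)
im,c=shot("w10")
E
```

```text
pose [ 498.3 -321.9  173.3] [-3.141  0.     0.031] gap 23.6 j6 0.9 t 18.9
 -> tool yaw 0.031 then x 0.1252 y 0.0021 z 0.0233
```

View pics/w10.png

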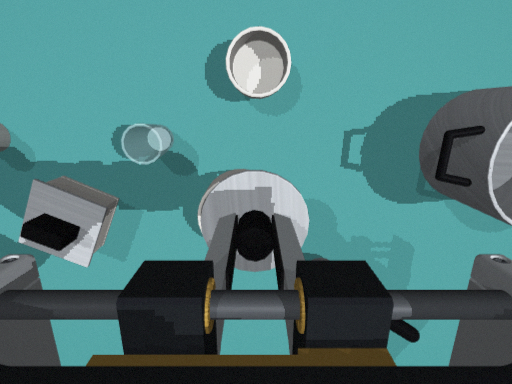

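The small dish's rim spans columns 226–291 and rows 29–98 (centre about (258,63)); the glass stands at (145,143), with the held lid at (254,215).

```bash
python3 - <<'E'
from h import *
im=cv2.imread("pics/w10.png");c=get_calibration("wrist")
find(im,c,dict(sd=(258,63,45),glass=(145,143,60)))
w=cast([[226,63],[291,63],[258.5,29],[258.5,98]],c,45);print(w.round(1))
ld=cast([[198,215],[309,215],[254,169]],c,173.3-13.8+11);print(ld.round(1))
d=w[:2].mean(0); print((w[:2].mean(0)+w[2:].mean(0))/2)
E
```

```text
sd [ 623.  -322.7] [67.4 67.7] -0.736
glass [ 541.5 -207.1] [43.3 53.5] 0.747
[[ 621.6 -290. ]
 [ 623.6 -356.6]
 [ 653.8 -322.2]
 [ 588.4 -324.4]]
[[ 504.3 -282.8]
 [ 506.6 -360.9]
 [ 538.6 -321.2]]
[ 621.83323919 -323.32254158]
```

Request:
{"name": "arm_command", "arguments": {
  "targets": [
    {"hand":-1,"x":0.041,"y":0.0018,"z":0,"yaw":0},
    {"hand":-1,"x":0.041,"y":0.0018,"z":0,"yaw":0},
    {"hand":-1,"x":0.0415,"y":0.0016,"z":0,"yaw":0},
    {"hand":-1,"x":0,"y":0,"z":0,"yaw":0},
    {"hand":-1,"x":0,"y":0,"z":0.04,"yaw":0},
    {"hand":-1,"x":0,"y":0,"z":0.04,"yaw":0},
    {"hand":-1,"x":0,"y":0,"z":0.02,"yaw":0},
    {"hand":-1,"x":0,"y":0,"z":0,"yaw":0},
    {"hand":-1,"x":0,"y":0,"z":0,"yaw":0}
  ]
}}

```text
clock: 19.9
eef_pos: [622.1, -324.3, 74.5]
eef_rot: [3.141, -0.001, 0.027]
wrist_force: [0.2, 0.0, -1.0]
finger_gap: 23.7
finger_force: 25.0
```

```bash
python3 - <<'E'
from h import *
plan(622,-323.3,52.8,0.031)
E
```

```text
pose [ 622.1 -324.3   74.5] [ 3.141e+00 -1.000e-03  2.700e-02] gap 23.7 j6 1.01 t 19.9
 -> tool yaw -0.004 then x -0.0000 y -0.0010 z 0.0217
```

Request:
{"name": "arm_command", "arguments": {
  "targets": [
    {"hand":-1,"x":0,"y":-0.001,"z":0.012,"yaw":0},
    {"hand":-1,"x":0,"y":0,"z":0.0095,"yaw":0},
    {"hand":-1,"x":0,"y":0,"z":0,"yaw":0},
    {"hand":-1,"x":0,"y":0,"z":0,"yaw":0}
  ]
}}

```text
clock: 20.3
eef_pos: [621.9, -323.0, 51.8]
eef_rot: [-3.141, 0.0, 0.025]
wrist_force: [0.6, 0.4, -1.1]
finger_gap: 23.4
finger_force: 25.0
```

Request:
{"name": "arm_command", "arguments": {
  "targets": [
    {"hand":0.1,"x":0,"y":0,"z":0,"yaw":0},
    {"hand":0.1,"x":0,"y":0,"z":0,"yaw":0},
    {"hand":0.1,"x":0,"y":0,"z":0,"yaw":0},
    {"hand":0.1,"x":0,"y":0,"z":-0.03,"yaw":0},
    {"hand":0.1,"x":0,"y":0,"z":-0.05,"yaw":0},
    {"hand":0.1,"x":0,"y":0,"z":-0.04,"yaw":0},
    {"hand":0.1,"x":0,"y":0,"z":0,"yaw":0}
  ]
}}

```text
clock: 21.0
eef_pos: [623.8, -324.0, 179.2]
eef_rot: [3.136, -0.009, 0.025]
wrist_force: [0.3, -0.7, 0.7]
finger_gap: 51.5
finger_force: 0.0
```

```bash
python3 - <<'E'
from h import *
plan(445.5,306,160,0.027)
E
```

```text
pose [ 623.8 -324.   179.2] [ 3.136 -0.009  0.025] gap 51.5 j6 1.01 t 21.0
 -> tool yaw -0.002 then x -0.1612 y -0.6346 z 0.0192
```

Request:
{"name": "arm_command", "arguments": {
  "targets": [
    {"hand":0.1,"x":-0.016,"y":-0.0455,"z":0,"yaw":0},
    {"hand":0.1,"x":-0.016,"y":-0.0455,"z":0,"yaw":0},
    {"hand":0.1,"x":-0.016,"y":-0.0455,"z":0,"yaw":0},
    {"hand":0.1,"x":-0.016,"y":-0.0455,"z":0,"yaw":0},
    {"hand":0.1,"x":-0.016,"y":-0.0455,"z":0,"yaw":0},
    {"hand":0.1,"x":-0.016,"y":-0.0455,"z":0,"yaw":0},
    {"hand":0.1,"x":-0.016,"y":-0.0455,"z":0,"yaw":0},
    {"hand":0.1,"x":-0.016,"y":-0.0455,"z":0,"yaw":0},
    {"hand":0.1,"x":-0.016,"y":-0.0455,"z":0,"yaw":0},
    {"hand":0.1,"x":-0.016,"y":-0.0455,"z":0,"yaw":0}
  ]
}}

```text
clock: 22.0
eef_pos: [449.5, 129.4, 171.7]
eef_rot: [-3.142, 0.0, 0.025]
wrist_force: [-0.2, -0.1, 0.3]
finger_gap: 51.2
finger_force: 0.0
```

Request:
{"name": "arm_command", "arguments": {
  "targets": [
    {"hand":0.1,"x":-0.016,"y":-0.0455,"z":0,"yaw":0},
    {"hand":0.1,"x":-0.016,"y":-0.0455,"z":0,"yaw":0},
    {"hand":0.1,"x":-0.016,"y":-0.0455,"z":0,"yaw":0},
    {"hand":0.1,"x":-0.016,"y":-0.0455,"z":0,"yaw":0},
    {"hand":0.1,"x":0,"y":0,"z":0.03,"yaw":0},
    {"hand":0.1,"x":0,"y":0,"z":0,"yaw":0},
    {"hand":0.1,"x":0,"y":0,"z":0,"yaw":0}
  ]
}}

```text
clock: 22.7
eef_pos: [382.2, 307.7, 142.0]
eef_rot: [3.141, 0.001, 0.024]
wrist_force: [-0.0, 0.0, 1.1]
finger_gap: 51.7
finger_force: 0.0
```

```bash
cat >> h.py <<'E'
def px(p,c):
    K=c["K"];T=c["cam_to_world"];q=T[:3,:3].T@(np.array(p)-T[:3,3]); return (K[0,2]+K[0,0]*q[0]/-q[2], K[1,2]-K[1,1]*q[1]/-q[2])
E
python3 - <<'E'
from h import *
plan(445.5,306,14,0.025)
im,c=shot("w11"); q=px((445.5,306,11),c); print(q)
find(im,c,dict(L=(*q,11)))
E
```

```text
pose [382.2 307.7 142. ] [3.141e+00 1.000e-03 2.400e-02] gap 51.7 j6 2.15 t 22.7
 -> tool yaw -0.001 then x 0.0632 y 0.0033 z 0.1280
(np.float64(256.4091445882706), np.float64(123.5211671761294))
L [447.3 308.6] [111.  111.6] 0.831
```

Request:
{"name": "arm_command", "arguments": {
  "targets": [
    {"hand":0.1,"x":0.033,"y":0.001,"z":0,"yaw":0},
    {"hand":0.1,"x":0.032,"y":0,"z":0,"yaw":0},
    {"hand":0.1,"x":0,"y":0,"z":0.04,"yaw":0},
    {"hand":0.1,"x":0,"y":0,"z":0.04,"yaw":0},
    {"hand":0.1,"x":0,"y":0,"z":0.025,"yaw":0},
    {"hand":0.1,"x":0,"y":0,"z":0,"yaw":0},
    {"hand":0.1,"x":0,"y":0,"z":0,"yaw":0}
  ]
}}

```text
clock: 23.45
eef_pos: [448.3, 308.6, 38.5]
eef_rot: [-3.141, -0.001, 0.024]
wrist_force: [0.2, 0.8, 1.1]
finger_gap: 51.5
finger_force: 0.0
```

```bash
python3 - <<'E'
from h import *
plan(447,307.8,14,0.025)
E
```

```text
pose [448.3 308.6  38.5] [-3.141e+00 -1.000e-03  2.400e-02] gap 51.5 j6 2.08 t 23.4
 -> tool yaw -0.001 then x -0.0013 y 0.0008 z 0.0245
```

Request:
{"name": "arm_command", "arguments": {
  "targets": [
    {"hand":0.1,"x":-0.001,"y":0.0,"z":0.015,"yaw":0},
    {"hand":0.1,"x":0,"y":0,"z":0.009,"yaw":0},
    {"hand":0.1,"x":0,"y":0,"z":0,"yaw":0},
    {"hand":-1,"x":0,"y":0,"z":0,"yaw":0},
    {"hand":-1,"x":0,"y":0,"z":0,"yaw":0},
    {"hand":-1,"x":0,"y":0,"z":0,"yaw":0},
    {"hand":-1,"x":0,"y":0,"z":0,"yaw":0},
    {"hand":-1,"x":0,"y":0,"z":0,"yaw":0}
  ]
}}

```text
clock: 24.25
eef_pos: [446.4, 308.9, 13.3]
eef_rot: [-3.141, -0.0, 0.025]
wrist_force: [-2.6, 0.3, 4.1]
finger_gap: 23.4
finger_force: 25.0
```

Request:
{"name": "arm_command", "arguments": {
  "targets": [
    {"hand":-1,"x":0,"y":0.0,"z":-0.02,"yaw":0},
    {"hand":-1,"x":0,"y":0.0,"z":-0.04,"yaw":0},
    {"hand":-1,"x":0,"y":0,"z":-0.045,"yaw":0},
    {"hand":-1,"x":0,"y":0,"z":-0.045,"yaw":0},
    {"hand":-1,"x":0,"y":0,"z":0,"yaw":0},
    {"hand":-1,"x":-0.008,"y":0.03,"z":0,"yaw":0},
    {"hand":-1,"x":-0.008,"y":0.0445,"z":0,"yaw":0},
    {"hand":-1,"x":-0.008,"y":0.0445,"z":0,"yaw":0},
    {"hand":-1,"x":-0.008,"y":0.0445,"z":0,"yaw":0},
    {"hand":-1,"x":-0.008,"y":0.0445,"z":0,"yaw":0}
  ]
}}

```text
clock: 25.25
eef_pos: [410.4, 98.3, 162.1]
eef_rot: [3.141, 0.001, 0.025]
wrist_force: [0.8, 0.4, -2.4]
finger_gap: 23.4
finger_force: 25.0
```

Request:
{"name": "arm_command", "arguments": {
  "targets": [
    {"hand":-1,"x":-0.008,"y":0.0445,"z":0,"yaw":0},
    {"hand":-1,"x":-0.008,"y":0.0445,"z":0,"yaw":0},
    {"hand":-1,"x":-0.008,"y":0.0445,"z":0,"yaw":0},
    {"hand":-1,"x":-0.008,"y":0.0445,"z":0,"yaw":0},
    {"hand":-1,"x":-0.008,"y":0.0445,"z":0,"yaw":0},
    {"hand":-1,"x":-0.008,"y":0.0445,"z":0,"yaw":0},
    {"hand":-1,"x":-0.008,"y":0.0445,"z":0,"yaw":0},
    {"hand":-1,"x":-0.008,"y":0.0445,"z":0,"yaw":0},
    {"hand":-1,"x":0,"y":0.044,"z":0,"yaw":0},
    {"hand":-1,"x":0,"y":0,"z":0,"yaw":0}
  ]
}}

```text
clock: 26.25
eef_pos: [356.5, -305.1, 161.8]
eef_rot: [-3.141, 0.001, 0.021]
wrist_force: [0.3, -0.3, -1.4]
finger_gap: 23.3
finger_force: 25.0
```

```bash
python3 - <<'E'
from h import *
plan(451,-306,53,0.025)
im,c=shot("w12"); q=px((451,-306,45),c); print(q)
find(im,c,dict(D=(*q,45)))
E
```

```text
pose [ 356.5 -305.1  161.8] [-3.141e+00  1.000e-03  2.100e-02] gap 23.3 j6 0.76 t 26.2
 -> tool yaw -0.004 then x 0.0945 y 0.0033 z 0.1088
(np.float64(256.3418738699751), np.float64(92.75195864994464))
```

View pics/w12.png

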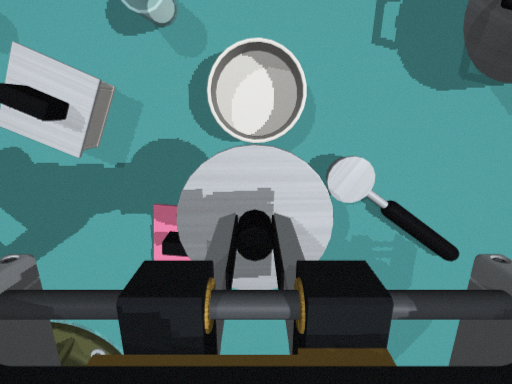

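The large dish's rim spans columns 207–306.5 and rows 39–142; the held lid spans columns 177–333 with its far edge at row 146.

```bash
python3 - <<'E'
from h import *
c=get_calibration("wrist")
w=cast([[207,91],[306.5,91],[257,39],[257,142]],c,45);print(w.round(1))
l=cast([[177,215],[333,215],[255,146]],c,161.8-13.3+11);print(l.round(1))
d=np.array([w[2:,0].mean(),w[:2,1].mean()]);L=np.array([l[2,0]-56,l[:2,1].mean()])
t=manip.read_state()["eef_pos"][:2]+d-L;print(d,L,t);plan(*t,52.3,0.021)
E
```

```text
[[ 451.6 -253.6]
 [ 453.7 -354.3]
 [ 500.2 -303.1]
 [ 401.4 -305.5]]
[[ 362.8 -249.3]
 [ 365.2 -358.6]
 [ 412.3 -302.9]]
[ 450.78624699 -303.98857124] [ 356.27396813 -303.95498607] [ 451.05476497 -302.95717755]
pose [ 356.5 -302.9  161.6] [-3.14e+00  1.00e-03  2.20e-02] gap 24.0 j6 0.77 t 26.3
 -> tool yaw 0.001 then x 0.0945 y 0.0020 z 0.1093
```

Request:
{"name": "arm_command", "arguments": {
  "targets": [
    {"hand":-1,"x":0.032,"y":0.001,"z":0,"yaw":0},
    {"hand":-1,"x":0.032,"y":0.001,"z":0,"yaw":0},
    {"hand":-1,"x":0.03,"y":0,"z":0,"yaw":0},
    {"hand":-1,"x":0,"y":0,"z":0,"yaw":0},
    {"hand":-1,"x":0,"y":0,"z":0.04,"yaw":0},
    {"hand":-1,"x":0,"y":0,"z":0.035,"yaw":0},
    {"hand":-1,"x":0,"y":0,"z":0.015,"yaw":0},
    {"hand":-1,"x":0,"y":0,"z":0,"yaw":0},
    {"hand":-1,"x":0,"y":0,"z":0,"yaw":0}
  ]
}}

```text
clock: 27.2
eef_pos: [451.4, -300.8, 73.5]
eef_rot: [3.142, -0.0, 0.025]
wrist_force: [0.1, 0.5, -1.6]
finger_gap: 23.3
finger_force: 25.0
```

```bash
python3 - <<'E'
from h import *
plan(451,-303.5,52.3,0.021)
E
```

```text
pose [ 451.4 -300.8   73.5] [ 3.142 -0.     0.025] gap 23.3 j6 0.89 t 27.2
 -> tool yaw 0.004 then x -0.0004 y 0.0027 z 0.0212
```

Set it down, release, then back off to the start side so the top camera can see.

Request:
{"name": "arm_command", "arguments": {
  "targets": [
    {"hand":-1,"x":0,"y":0.0027,"z":0.01,"yaw":0},
    {"hand":-1,"x":0,"y":0,"z":0.011,"yaw":0},
    {"hand":-1,"x":0,"y":0,"z":0,"yaw":0},
    {"hand":-1,"x":0,"y":0,"z":0,"yaw":0}
  ]
}}

```text
clock: 27.6
eef_pos: [451.2, -303.8, 51.6]
eef_rot: [-3.141, 0.001, 0.025]
wrist_force: [-0.7, 0.3, -2.7]
finger_gap: 23.5
finger_force: 25.0
```

Request:
{"name": "arm_command", "arguments": {
  "targets": [
    {"hand":0.1,"x":0,"y":0,"z":0,"yaw":0},
    {"hand":0.1,"x":0,"y":0,"z":0,"yaw":0},
    {"hand":0.1,"x":0,"y":0,"z":0,"yaw":0},
    {"hand":0.1,"x":0,"y":0,"z":-0.03,"yaw":0},
    {"hand":0.1,"x":0,"y":0,"z":-0.05,"yaw":0},
    {"hand":0.1,"x":0,"y":0,"z":-0.05,"yaw":0},
    {"hand":0.1,"x":-0.04,"y":0,"z":-0.03,"yaw":0},
    {"hand":0.1,"x":-0.045,"y":0.045,"z":0,"yaw":0},
    {"hand":0.1,"x":-0.045,"y":0.045,"z":0,"yaw":0},
    {"hand":0.1,"x":-0.045,"y":0.045,"z":0,"yaw":0}
  ]
}}

```text
clock: 28.6
eef_pos: [306.6, -414.5, 212.6]
eef_rot: [3.141, -0.001, 0.026]
wrist_force: [1.0, -0.7, -0.2]
finger_gap: 51.8
finger_force: 0.0
```

Request:
{"name": "arm_command", "arguments": {
  "targets": [
    {"hand":0.1,"x":-0.02,"y":0.03,"z":0,"yaw":0},
    {"hand":0.1,"x":0,"y":0,"z":0,"yaw":0},
    {"hand":0.1,"x":0,"y":0,"z":0,"yaw":0}
  ]
}}

```text
clock: 28.9
eef_pos: [288.5, -444.2, 211.8]
eef_rot: [-3.141, 0.0, 0.023]
wrist_force: [-0.9, -0.5, -0.0]
finger_gap: 51.4
finger_force: 0.0
```

```bash
python3 - <<'E'
from h import *
s=camera("scene")[:,:,::-1];t=camera("top")[:,:,::-1].copy()
cv2.imwrite("pics/s9.png",cv2.resize(s[130:350,120:370],None,fx=2.4,fy=2.4,interpolation=2))
cv2.imwrite("pics/t9.png",t)
c=get_calibration("top")
for n,p,z in (("sq",(437,-91,50),50),("ob",(610,106,50),50),("sm",(624,-321,50),50),("lg",(452,-301,50),50),("glass",(540,-200,60),60)):
    print(n,end=" "); find(t,c,{n:(*px(p,c),z)})
E
```

```text
sq sq [437.  -92.6] [89.2 89.6] -0.394
sq [608.4  21.1] [ 963.6 1736.6] 0.012
ob ob [608.5 106.9] [ 77.2 123.3] 0.259
ob [608.4  21.1] [ 963.6 1736.6] 0.012
sm sm [ 620.8 -319.9] [76.3 85.3] 0.797
sm [608.4  21.1] [ 963.6 1736.6] 0.012
lg lg [ 453.2 -303.3] [110.9 113.7] 0.015
glass glass [ 536.7 -198.4] [41.2 46.6] 0.799
glass [662.2  -5.7] [ 959.2 1721.5] 0.076
```

View pics/s9.png

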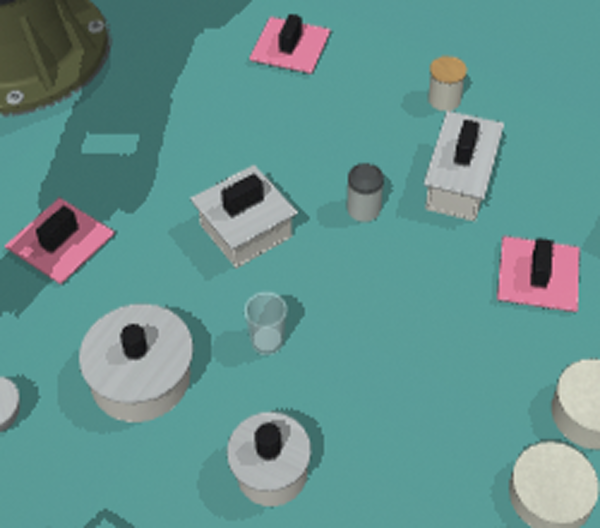

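All four lids lie level and centred on their dishes (crop positions (245,205), (465,155), (137,350), (268,450)). The glass, at (266,320), has not moved.

```bash
python3 -c "
from cell import manip
print(manip.sign_off())"
```

```text
the job is handed in; nothing more can be done
None
```

All four steel lids are level and centred on their own dishes, the tasting glass has not moved, and the job was handed in at about 29 s; the hand-in gave no verdict.

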